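Find the loose board over the chip trough and tip it open

TASK

One of the four cover boards on the chip trough is loose for clearing it, but they all look alike. Press the far end of the boards with your fingertips until you find the one that rocks, press that end down so that the near end comes up, then push the raised end away from you until the board stands upright against its stop, fully open. Only press and push, do not pinch the board, and leave the basket, the wire reel and the brush where they are.

Things in the scene. Friction and masses are not known exactly. Their poses are not given: they have to be found in the camera images.
- trough: chip trough: sheet-steel box screwed to the bench, 206 (x) by 543 mm (y), rim 110 mm above the bench. Four equal plywood cover boards lie side by side in its top, flush with the rim; steel end plate (fixed) beyond them at -y, extraction pipe at +y. Origin on the bench under the boards' pivot rod, midway along the row; x points away from the robot along the boards' length, y along the row. Hollow below
- board0 (a joint): tilt of the first (leftmost seen from the robot, +y end) board about the pivot rod. 0 rad: flat and flush; grows as its far (+x) end goes down and its near end rises; 1.57: upright; stop at 1.66. Steel rod along y under all boards, 92 mm above the bench, 70 mm from a board's far end, 110 mm from its near end; bolt heads on top mark its line
- board0_top (a point): top of the first (leftmost seen from the robot, +y end) board. Each board is 180 mm long (x), 100 wide (y), 14 thick, with 6 mm gaps; edges stepped in 3 mm. Point at the centre of the top surface, 110 mm above the bench when flat, 20 mm nearer the robot than the rod; x along the board to its far end, z out of the top; moves with the board
- board1 (a joint): tilt of the second from the left board about the pivot rod. Values as for board0. Three boards are chocked solid from below and give nowhere. One, a different one each time, gives when pressed at its far end (2 to 5 N at 50 mm beyond the rod); pressed at its near end it is solid too. Its pivot is stiff: it stays at the angle where it is left
- board1_top (a point): top of the second from the left board; as board0_top
- board2 (a joint): tilt of the third from the left board about the pivot rod. Values as for board0
- board2_top (a point): top of the third from the left board; as board0_top
- board3 (a joint): tilt of the fourth (rightmost, -y end, next to the fixed steel end plate) board about the pivot rod. Values as for board0
- board3_top (a point): top of the fourth (rightmost, -y end, next to the fixed steel end plate) board; as board0_top
- basket: unfinished woven splint basket 160 by 120 mm, 65 mm high with upright splints to 125 mm, standing on the bench to the right of the trough; to be left alone; origin at the centre of its underside
- spool: reel of binding wire, 68 mm across and 30 mm high, lying flat on the bench behind the trough; to be left alone; origin at the centre of its underside
- brush: bench brush with a wooden handle, 190 mm long, 42 mm wide, 20 mm high, lying on the trough's fixed end plate, 110 mm above the bench; to be left alone; origin below its middle, its length along x

How it is judged:
On the way, in this order (a step that is already met when the one before it is completed fails the run):
1. the loose board has rocked: its far end is pressed down and its near end has come up (tilt over 0.15 rad) (value of joint any of board0, board1, board2, board3 above 0.15 rad), for 0.1 s.
2. that board has been pushed over to stand open (tilt over 1.48 rad) (value of joint any of board0, board1, board2, board3 above 1.48 rad), for 0.1 s.
At the end, for the whole second after the job is handed in: the loose board stands upright and still, tilted more than 1.48 rad (85 degrees) from flat; the other three lie flat (under 0.06 rad); basket, wire reel and brush are within 30 mm of where they stood (((value of joint board0 above 1.48 rad and velocity of joint board0 between -0.05 and 0.05 rad/s and value of joint each of board1, board2, board3 below 0.06 rad) or (value of joint board1 above 1.48 rad and velocity of joint board1 between -0.05 and 0.05 rad/s and value of joint each of board0, board2, board3 below 0.06 rad) or (value of joint board2 above 1.48 rad and velocity of joint board2 between -0.05 and 0.05 rad/s and value of joint each of board0, board1, board3 below 0.06 rad) or (value of joint board3 above 1.48 rad and velocity of joint board3 between -0.05 and 0.05 rad/s and value of joint each of board0, board1, board2 below 0.06 rad)) and distance of each of basket, spool, brush from where it was at the start of the episode below 0.03 m); the robot touches nothing.
It fails at once if a board is pinched: fingers press on its top and its underside at once (over 3 N each) ((contact force between the fingers and board0_c1 above 3 N and contact force between the fingers and board0_c2 above 3 N) or (contact force between the fingers and board1_c1 above 3 N and contact force between the fingers and board1_c2 above 3 N) or (contact force between the fingers and board2_c1 above 3 N and contact force between the fingers and board2_c2 above 3 N) or (contact force between the fingers and board3_c1 above 3 N and contact force between the fingers and board3_c2 above 3 N)).
It fails at once if the basket, the wire reel or the brush is moved by more than 30 mm or lifted (distance of any of basket, spool, brush from where it was at the start of the episode above 0.03 m).
It also fails if it takes over 51 s, if anything falls off the work surface, if the arm or the gripper's body presses on something with over 40 N, if the wrist force passes 120 N, or if a joint passes its speed limit or range.

ROBOT

A 7-joint arm with a two-finger parallel gripper is mounted at the origin on the work surface. World frame = base frame: x ahead of the robot, y to its left, z up, the work surface at z = 0. Lengths are in m, angles in rad, forces in N, time in s.
With the tool pointing down it reaches from about 0.4 to 0.85 m from the base axis. Payload 4.5 kg.
Tool frame: the origin (TCP) lies at the very end of the fingers, on their centre line; the grasp point (between the pads) lies 19 mm behind it; z points along the fingers, x is the direction in which the jaws open and shut, and the axes are right-handed (so a half turn about z gives the same grasp; the last joint's range is limited). The gripper opens to 88 mm and grips with 3 to 60 N. Pads are 18 mm wide; open, the fingers measure 123 mm over their backs; the gripper's body (75 mm by 187 mm) begins 45 mm behind the grasp point.
Start: joints at [-1.252, 0.689, -0.195, 1.565, 0.157, 0.902, -0.215], TCP at [0.176, 0.6, 0.239] pointing down, gripper open.
Joint ranges: [-3.01, 3.01], [-0.46, 2.08], [-1.47, 1.51], [0.13, 2.56], [-1, 4.14], [0.04, 2.09], [-2.66, 2.66]. Speed limits (rad/s): [2.57, 2.57, 3.14, 3.14, 3.14, 3.14, 3.14].

INTERFACE

Orientations are given as a unit quaternion [x, y, z, w].
In Python, from plant import * gives the robot as it stands.
- The arm moves only by the tool apply_moves, never from a script. Its argument "series" is a list of rows, each an object of numbers: "x", "y", "z": the shift along the tool's x, y, z in units of 80 cm (1.0 is 80 cm); "wx", "wy", "wz": the turn, a rotation vector about the tool's x, y, z in units of pi rad (1.0 is pi rad); "fingers": the opening, from -1 (shut) to 1 (fully open), so that 0 is half open. In form: [{"x": .., "y": .., "z": .., "wx": .., "wy": .., "wz": .., "fingers": ..}, ...]. A call has 1 to 8 rows; each row shifts and turns the pose as measured when the row begins, along the tool's axes as they then stand; what a row does not reach is not made up. A row lasts 1/8 s, in which the tool goes at most 62.5 mm and 10.7 degrees, less where a joint would pass 70% of its speed; a pose out of reach is approached as far as the arm can. A call with a number of a shift or a turn outside -1 to 1 is refused whole. A call with a gripper value outside its range is refused whole. The fingers move at their own pace and stop on an object; "force" is the grip in N (left out, the last holds). Time passes only in rows, so rows that do not move let the fingers close. It gives the time, the measured TCP pose, the force and the opening at its end, in the units of the state.
- get_state(): the state, without advancing time (a new reading comes with each control period).
- snapshot(name): name is "scene" or "top"; returns (picture, depth): 420x560x3 uint8, red, green, blue; 420x560 float32, m along the optical axis (not along the pixel's ray), 0 where there is no reading.
- camera_model(name): a dict with "camera_matrix" (3x3 intrinsics, pixels), "world_from_camera" (4x4, takes a point from camera to world coordinates). Camera axes: x right, y up, looking along -z (the intrinsics and any distortion apply to the point x, -y, -z); pixel columns grow to the right and rows downward; lengths in m; the calibration is good to about 2 mm. A picture is of the moment at which its call begins. camera_model takes no time and is no camera call.
- finish_job(): hands the job in, once; it reports no verdict.
The state is a dict: "clock": time; "q": joint angles; "qd": joint speeds; "joint_torque": joint torques, N m; "tool_pos": TCP position; "eef_rot": TCP orientation; "contact_force": force on the tool from outside, world axes, zero at the start; "moment": the same for the moment, N m; "opening": opening from 0.0 (shut) to 1.0 (fully open).
Only numpy, scipy, OpenCV 4.12 (cv2) and the standard library are available. Lean on these libraries where they do the work, as an engineer would, in place of code of your own. Each camera call takes 0.05 s, during which the arm holds its last target. There are 200 camera calls.

## Working session

There is one attempt and no reset: what is moved stays moved. The work goes in short steps, Python scripts to look and compute and a tool call to move; the robot and the scene stay as the last step left them, time stands still between calls to the robot, and variables do not carry over. Pictures are saved under pics/ and viewed, about 8 in all and at most 12, crops included, and the job is handed in when it is done.

Besides the shell and the picture viewer there is one more tool, called as name(argument=value, ...), one argument or row to a line, values as JSON. apply_moves: Moves the arm, as the interface text tells. Its arguments: {"type":"object","properties":{"series":{"type":"array","items":{"type":"object","properties":{"x":{"type":"number"},"y":{"type":"number"},"z":{"type":"number"},"wx":{"type":"number"},"wy":{"type":"number"},"wz":{"type":"number"},"fingers":{"type":"number"}}}},"force":{"type":"number"}},"required":["series"]}

```bash
mkdir -p pics
python3 - <<'E'
from plant import *
import cv2,numpy as np
s=get_state();print(s)
for n in("top","scene"):
    p,d=snapshot(n);cv2.imwrite(f"pics/{n}0.png",p[:,:,::-1]);np.save(f"{n}0.npy",d)
    c=camera_model(n);print(n,c)
E
```

```text
{'clock': 0.0, 'q': array([-1.25222215,  0.68999141, -0.19450947,  1.56631341,  0.15730365,
        0.90251348, -0.21509358]), 'qd': array([-1.22349250e-03,  8.78061685e-04, -6.06200099e-04, -2.46670488e-03,
        8.54239811e-05, -4.35104935e-06,  1.56316492e-03]), 'joint_torque': array([ 8.57630766e-05, -5.27558434e+01, -1.26728274e+00, -1.53436589e+01,
       -5.27780713e-02,  6.38014710e-03,  1.77228699e-04]), 'tool_pos': array([0.17546416, 0.59921488, 0.23791345]), 'eef_rot': array([ 8.00267853e-01,  5.99641996e-01, -6.90043041e-04,  6.03824382e-04]), 'contact_force': array([0.38081999, 0.12526827, 0.56938008]), 'moment': array([-0.01157046, -0.04063114, -0.02361602]), 'opening': 0.9997784858298087}
top {'camera_matrix': array([[437.95038452,   0.        , 277.78699067],
       [  0.        , 437.95038452, 204.27979156],
       [  0.        ,   0.        ,   1.        ]]), 'world_from_camera': array([[-3.25714949e-02,  9.77795131e-01, -2.07016376e-01,
         4.18707019e-01],
       [-9.99469391e-01, -3.19037447e-02,  6.56414712e-03,
        -9.94507150e-02],
       [-1.86206537e-04,  2.07120336e-01,  9.78315456e-01,
         1.19823528e+00],
       [ 0.00000000e+00,  0.00000000e+00,  0.00000000e+00,
         1.00000000e+00]])}
scene {'camera_matrix': array([[410.79896184,   0.        , 279.05982673],
       [  0.        , 410.79896184, 208.63435132],
       [  0.        ,   0.        ,   1.        ]]), 'world_from_camera': array([[-8.40516321e-01, -4.01741746e-01,  3.63504998e-01,
         1.00332742e+00],
       [ 5.41785639e-01, -6.24240188e-01,  5.62843236e-01,
         3.98753651e-01],
       [ 7.96803719e-04,  6.70020714e-01,  7.42341975e-01,
         7.84711084e-01],
       [ 0.00000000e+00,  0.00000000e+00,  0.00000000e+00,
         1.00000000e+00]])}
```

View pics/top0.png

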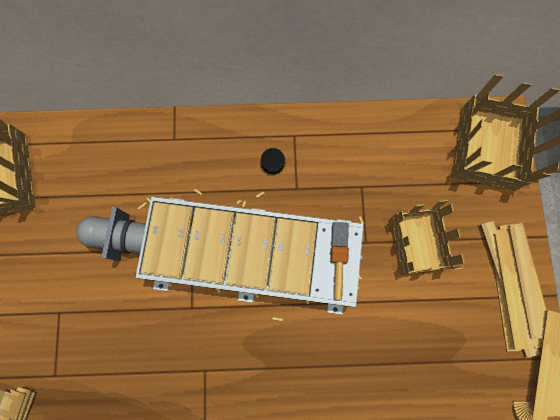

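View pics/scene0.png

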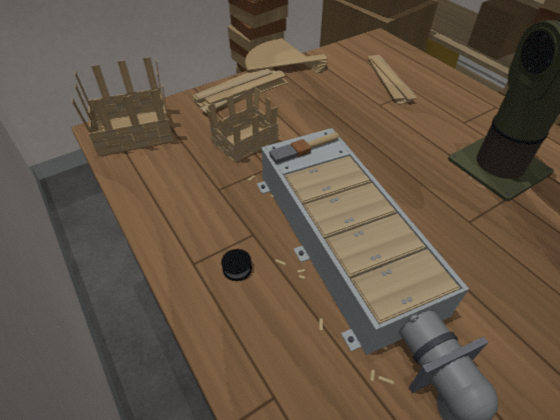

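The top view shows the trough rim with corners near (151,199), (363,223), (356,306) and (137,277). The boards span columns 140–318, the brush is at (340,260), the reel at (273,161) and the basket at (425,240). Next I measure the rim from depth.

```bash
cat > h.py <<'E'
from plant import *
import cv2,numpy as np
from scipy.spatial.transform import Rotation as R
def cloud(n,d):
    c=camera_model(n);K=c["camera_matrix"];T=c["world_from_camera"]
    v,u=np.mgrid[:d.shape[0],:d.shape[1]]
    P=np.stack([(u-K[0,2])/K[0,0]*d,-(v-K[1,2])/K[1,1]*d,-d],-1)
    return P@T[:3,:3].T+T[:3,3]
def ray(n,u,v,z):
    c=camera_model(n);K=c["camera_matrix"];T=c["world_from_camera"]
    r=T[:3,:3]@np.array([(u-K[0,2])/K[0,0],-(v-K[1,2])/K[1,1],-1])
    return T[:3,3]+r*(z-T[2,3])/r[2]
E
python3 - <<'E'
from h import *
d=np.load("top0.npy");P=cloud("top",d)
m=((abs(P[...,2]-.11)<.012)&(d>0)).astype(np.uint8)
m[:,:134]=0;m[:,372:]=0;m=cv2.morphologyEx(m,cv2.MORPH_OPEN,np.ones((5,5)))
n,l,st,_=cv2.connectedComponentsWithStats(m);k=1+st[1:,4].argmax();print(st[k])
pts=P[l==k]; print(np.median(pts[:,2]),pts[:,2].std())
print(cv2.minAreaRect((pts[:,:2]).astype(np.float32)))
print(cv2.boxPoints(cv2.minAreaRect((pts[:,:2]*1).astype(np.float32))))
for q in [(151,199),(363,223),(356,306),(137,277),(153,202),(318,221),(309,298),(141,274)]: print(q,ray("top",*q,.11).round(4))
p=cv2.imread("pics/top0.png");cv2.imwrite("pics/c1.png",cv2.resize(p[185:320,125:375],None,fx=3.1,fy=3.1,interpolation=cv2.INTER_CUBIC))
E
```

```text
[ 137  198   55   80 3037]
0.10895302181195032 0.0025321605559107878
((0.576531171798706, 0.17831262946128845), (0.11014669388532639, 0.19326674938201904), 80.69359588623047)
[[0.4722636  0.13959116]
 [0.6629865  0.10833719]
 [0.68079877 0.2170341 ]
 [0.49007583 0.24828807]]
(151, 199) [0.6732 0.2155 0.11  ]
(363, 223) [ 0.5939 -0.3196  0.11  ]
(356, 306) [ 0.3912 -0.2878  0.11  ]
(137, 277) [0.4779 0.2445 0.11  ]
(153, 202) [0.6653 0.2102 0.11  ]
(318, 221) [ 0.6026 -0.2066  0.11  ]
(309, 298) [ 0.4139 -0.175   0.11  ]
(141, 274) [0.4849 0.2349 0.11  ]
```

View pics/c1.png

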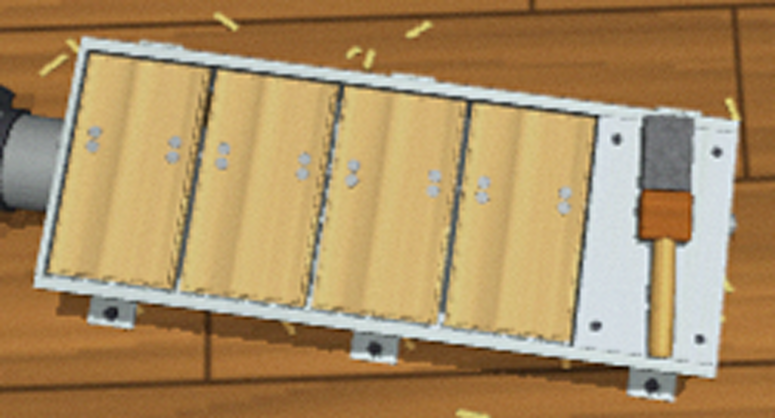

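The crop shows the four boards with pairs of bolt heads on the pivot line, from (94,139) to (565,200). The outer board corners are at (88,53), (598,115), (572,345) and (48,273). I fit the trough frame to these.

```bash
cat >> h.py <<'E'
# crop pixels -> trough coords of known points on tops (x rel. rod, y)
A=[((88,53),(70,209)),((598,115),(70,-209)),((572,345),(-110,-209)),((48,273),(-110,209)),
((211,68),(70,109)),((217,70),(70,103)),((339,85),(70,3)),((466,101),(70,-97)),((470,103),(70,-103)),((311,306),(-110,0)),((441,325),(-110,-100)),((178,290),(-110,106))]
W=np.array([ray("top",125+a[0][0]/3.1-.3,185+a[0][1]/3.1-.3,.11)[:2] for a in A]);L=np.array([a[1] for a in A])/1e3
def fit():
    Lc,Wc=L-L.mean(0),W-W.mean(0)
    th=np.arctan2((Lc[:,0]*Wc[:,1]-Lc[:,1]*Wc[:,0]).sum(),(Lc*Wc).sum())
    Rm=np.array([[np.cos(th),-np.sin(th)],[np.sin(th),np.cos(th)]])
    return th,Rm,W.mean(0)-Rm@L.mean(0)
TH,RM,O=fit()
def t2w(x,y): return RM@np.array([x,y])+O
def w2t(p): return RM.T@(np.asarray(p)[:2]-O)
E
python3 - <<'E'
from h import *
print(TH,O); print(((W-O)@RM-L).round(4)*1e3)
s=get_state();r=R.from_quat(s["eef_rot"]);print(r.as_matrix().round(3))
for i,y in enumerate([.159,.053,-.053,-.159]): print(i,t2w(.05,y).round(4),t2w(-.11,y).round(4),np.hypot(*t2w(.05,y)))
for n,u,v,z in[("spool",273,161,.03),("basket",425,240,.065)]:print(n,w2t(ray("top",u,v,z)))
E
```

```text
-0.15990322922198982 [0.56274693 0.01180179]
[[ 0.2  3.1]
 [ 2.   0.5]
 [-2.4  0.9]
 [ 0.3  1.4]
 [ 0.6  0.9]
 [-0.5  1.7]
 [-0.1  0.9]
 [-0.1 -3.6]
 [-1.4 -1.1]
 [ 1.4 -0.4]
 [-0.2 -4.1]
 [ 0.3 -0.1]]
[[ 0.281  0.96  -0.   ]
 [ 0.96  -0.281 -0.002]
 [-0.002  0.    -1.   ]]
0 [0.6374 0.1608] [0.4795 0.1863] 0.6573977504990468
1 [0.6205 0.0562] [0.4626 0.0816] 0.6230843463185117
2 [ 0.6037 -0.0485] [ 0.4457 -0.023 ] 0.6056140709173847
3 [ 0.5868 -0.1531] [ 0.4288 -0.1277] 0.6064443116718031
spool [ 0.24132229 -0.07227768]
basket [ 0.06788865 -0.49378714]
```

apply_moves(
  series=[
    {"wz":-0.04,"fingers":-1},
    {"x":-0.044,"y":0.062,"fingers":-1},
    {"x":-0.044,"y":0.062,"fingers":-1},
    {"x":-0.044,"y":0.062,"fingers":-1},
    {"x":-0.044,"y":0.062,"fingers":-1},
    {"x":-0.044,"y":0.062,"fingers":-1},
    {"x":-0.044,"y":0.062,"fingers":-1},
    {"x":-0.044,"y":0.062,"fingers":-1},
  ],
  force=20,
)

```text
schema error: expected keys x, y, z, wx, wy, wz, fingers
```

```bash
cat >> h.py <<'E'
def st():
    s=get_state();m=R.from_quat(s["eef_rot"]).as_matrix();p=s["tool_pos"]
    print("t",round(s["clock"],2),"trough",w2t(p).round(4),"z",p[2].round(4),"F",s["contact_force"].round(1),"open",round(s["opening"],2))
    B=np.eye(3);B[:2,:2]=RM;print((B.T@m).round(3).tolist())
    return s
E
python3 -c "
from h import *
st()"
```

```text
t 0.1 trough [-0.4759  0.5183] z 0.238 F [-0.1 -0.9 -0.6] open 1.0
[[0.124, 0.992, -0.0], [0.992, -0.124, -0.002], [-0.002, 0.0, -1.0]]
```

All seven keys are needed in every row.

apply_moves(
  series=[
    {"x":0,"y":0,"z":0,"wx":0,"wy":0,"wz":-0.04,"fingers":-1},
    {"x":-0.044,"y":0.062,"z":0,"wx":0,"wy":0,"wz":0,"fingers":-1},
    {"x":-0.044,"y":0.062,"z":0,"wx":0,"wy":0,"wz":0,"fingers":-1},
    {"x":-0.044,"y":0.062,"z":0,"wx":0,"wy":0,"wz":0,"fingers":-1},
    {"x":-0.044,"y":0.062,"z":0,"wx":0,"wy":0,"wz":0,"fingers":-1},
    {"x":-0.044,"y":0.062,"z":0,"wx":0,"wy":0,"wz":0,"fingers":-1},
    {"x":-0.044,"y":0.062,"z":0,"wx":0,"wy":0,"wz":0,"fingers":-1},
    {"x":-0.044,"y":0.062,"z":0,"wx":0,"wy":0,"wz":0,"fingers":-1},
  ],
  force=20,
)

```text
clock: 1.1
tool_pos: [0.484, 0.2994, 0.2342]
eef_rot: [0.755, 0.655, -0.003, -0.001]
contact_force: [0.8, 1.0, -0.2]
opening: 0.117
```

```bash
python3 -c "
from h import *
st()"
```

```text
t 1.1 trough [-0.1235  0.2714] z 0.2342 F [ 0.8  1.  -0.2] open 0.12
[[-0.018, 1.0, -0.005], [1.0, 0.018, -0.003], [-0.003, -0.005, -1.0]]
```

apply_moves(
  series=[
    {"x":-0.04,"y":0.055,"z":0,"wx":0,"wy":0,"wz":0.006,"fingers":-1},
    {"x":-0.04,"y":0.055,"z":0.01,"wx":0,"wy":0,"wz":0,"fingers":-1},
    {"x":-0.04,"y":0.055,"z":0.02,"wx":0,"wy":0,"wz":0,"fingers":-1},
    {"x":-0.038,"y":0.052,"z":0.04,"wx":0,"wy":0,"wz":0,"fingers":-1},
    {"x":0,"y":0,"z":0.05,"wx":0,"wy":0,"wz":0,"fingers":-1},
    {"x":0,"y":0,"z":0,"wx":0,"wy":0,"wz":0,"fingers":-1},
  ],
)

```text
clock: 1.85
tool_pos: [0.643, 0.1335, 0.1332]
eef_rot: [0.765, 0.644, -0.004, 0.0]
contact_force: [-1.2, 0.9, -0.7]
opening: 0.003
```

```bash
python3 -c "
from h import *
st()"
```

```text
t 1.85 trough [0.0598 0.133 ] z 0.1332 F [-1.2  0.9 -0.7] open 0.0
[[0.012, 1.0, -0.004], [1.0, -0.012, -0.006], [-0.006, -0.004, -1.0]]
```

apply_moves(
  series=[
    {"x":0.006,"y":-0.012,"z":0.022,"wx":0,"wy":0,"wz":0,"fingers":-1},
    {"x":0,"y":0,"z":0.006,"wx":0,"wy":0,"wz":0,"fingers":-1},
    {"x":0,"y":0,"z":0.005,"wx":0,"wy":0,"wz":0,"fingers":-1},
    {"x":0,"y":0,"z":0.005,"wx":0,"wy":0,"wz":0,"fingers":-1},
  ],
)

```text
clock: 2.35
tool_pos: [0.6366, 0.1417, 0.1101]
eef_rot: [0.765, 0.644, -0.001, 0.002]
contact_force: [-11.3, -3.6, 30.5]
opening: 0.004
```

apply_moves(
  series=[
    {"x":0,"y":0,"z":-0.018,"wx":0,"wy":0,"wz":0,"fingers":-1},
    {"x":-0.056,"y":0,"z":0,"wx":0,"wy":0,"wz":0,"fingers":-1},
    {"x":-0.056,"y":0,"z":0,"wx":0,"wy":0,"wz":0,"fingers":-1},
    {"x":0,"y":0,"z":0,"wx":0,"wy":0,"wz":0,"fingers":-1},
  ],
)

```text
clock: 2.85
tool_pos: [0.6254, 0.0528, 0.1313]
eef_rot: [0.764, 0.645, 0.004, 0.005]
contact_force: [-0.5, 0.5, 0.3]
opening: 0.004
```

```bash
python3 -c "
from h import *
st()"
```

```text
t 2.85 trough [0.0553 0.0505] z 0.1313 F [-0.5  0.5  0.3] open 0.0
[[0.009, 1.0, 0.013], [1.0, -0.009, -0.001], [-0.0, 0.013, -1.0]]
```

apply_moves(
  series=[
    {"x":0,"y":-0.006,"z":0.02,"wx":0,"wy":0,"wz":0,"fingers":-1},
    {"x":0,"y":0,"z":0.006,"wx":0,"wy":0,"wz":0,"fingers":-1},
    {"x":0,"y":0,"z":0.004,"wx":0,"wy":0,"wz":0,"fingers":-1},
    {"x":0,"y":0,"z":0.004,"wx":0,"wy":0,"wz":0,"fingers":-1},
  ],
)

```text
clock: 3.35
tool_pos: [0.6245, 0.0567, 0.1101]
eef_rot: [0.764, 0.645, 0.008, 0.007]
contact_force: [-12.3, -4.5, 36.7]
opening: 0.004
```

apply_moves(
  series=[
    {"x":0,"y":0,"z":-0.018,"wx":0,"wy":0,"wz":0,"fingers":-1},
    {"x":-0.066,"y":0,"z":0,"wx":-0.005,"wy":0,"wz":0,"fingers":-1},
    {"x":-0.066,"y":0,"z":0,"wx":0,"wy":0,"wz":0,"fingers":-1},
    {"x":0,"y":0,"z":0,"wx":0,"wy":0,"wz":0,"fingers":-1},
  ],
)

```text
clock: 3.85
tool_pos: [0.6106, -0.046, 0.1283]
eef_rot: [0.762, 0.647, 0.017, 0.015]
contact_force: [0.5, 1.0, -0.1]
opening: 0.002
```

```bash
python3 -c "
from h import *
st()"
```

```text
t 3.85 trough [ 0.0564 -0.0495] z 0.1283 F [ 0.5  1.  -0.1] open 0.0
[[0.002, 0.999, 0.045], [1.0, -0.003, 0.006], [0.006, 0.044, -0.999]]
```

apply_moves(
  series=[
    {"x":0,"y":-0.006,"z":0.017,"wx":0.014,"wy":0,"wz":0,"fingers":-1},
    {"x":0,"y":0,"z":0.005,"wx":0,"wy":0,"wz":0,"fingers":-1},
    {"x":0,"y":0,"z":0.003,"wx":0,"wy":0,"wz":0,"fingers":-1},
    {"x":0,"y":0,"z":0.003,"wx":0,"wy":0,"wz":0,"fingers":-1},
  ],
)

```text
clock: 4.35
tool_pos: [0.6099, -0.0409, 0.1079]
eef_rot: [0.761, 0.649, 0.006, -0.001]
contact_force: [0.4, -2.6, 1.7]
opening: 0.006
```

```bash
python3 -c "
from h import *
st()"
```

```text
t 4.35 trough [ 0.0549 -0.0446] z 0.1079 F [ 0.4 -2.6  1.7] open 0.01
[[-0.001, 1.0, 0.007], [1.0, 0.001, 0.01], [0.01, 0.007, -1.0]]
```

apply_moves(
  series=[
    {"x":0,"y":-0.004,"z":0.004,"wx":0,"wy":0,"wz":0,"fingers":-1},
    {"x":-0.004,"y":0,"z":0.004,"wx":0,"wy":0,"wz":0,"fingers":-1},
  ],
)

```text
clock: 4.6
tool_pos: [0.6082, -0.0415, 0.1025]
eef_rot: [0.76, 0.65, 0.009, 0.0]
contact_force: [0.9, 1.5, 2.9]
opening: 0.005
```

Board2, the third from the left, gives at about 3 N. I keep pressing it down.

apply_moves(
  series=[
    {"x":0,"y":0,"z":0.008,"wx":0,"wy":0,"wz":0,"fingers":-1},
    {"x":0,"y":0,"z":0.008,"wx":0,"wy":0,"wz":0,"fingers":-1},
    {"x":0,"y":0,"z":0.008,"wx":0,"wy":0,"wz":0,"fingers":-1},
    {"x":0,"y":0,"z":0.008,"wx":0,"wy":0,"wz":0,"fingers":-1},
  ],
)

```text
clock: 5.1
tool_pos: [0.6079, -0.0417, 0.0749]
eef_rot: [0.76, 0.649, 0.008, -0.0]
contact_force: [0.3, 0.1, 1.7]
opening: 0.003
```

```bash
python3 -c "
from h import *
st()
p,d=snapshot('scene');cv2.imwrite('pics/s1.png',p[:,:,::-1])"
```

```text
t 5.1 trough [ 0.0531 -0.0457] z 0.0749 F [0.3 0.1 1.7] open 0.0
[[-0.003, 1.0, 0.011], [1.0, 0.003, 0.012], [0.012, 0.011, -1.0]]
```

View pics/s1.png

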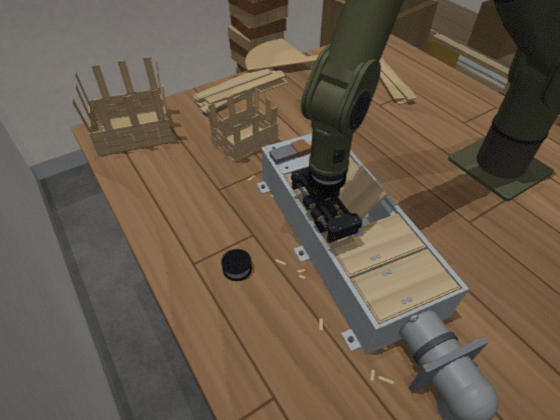

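Board2's near end stands raised at about (365,195) in the scene view, at roughly 0.75 rad. Next I go up, over to the near side, and down behind the raised end.

apply_moves(
  series=[
    {"x":0,"y":0,"z":-0.06,"wx":0,"wy":0,"wz":0,"fingers":-1},
    {"x":0,"y":0,"z":-0.065,"wx":0,"wy":0,"wz":0,"fingers":-1},
    {"x":0,"y":0,"z":-0.065,"wx":0,"wy":0,"wz":0,"fingers":-1},
    {"x":0,"y":-0.058,"z":0,"wx":0.004,"wy":0,"wz":0,"fingers":-1},
    {"x":0,"y":-0.058,"z":0,"wx":0,"wy":0,"wz":0,"fingers":-1},
    {"x":0,"y":-0.058,"z":0,"wx":0,"wy":0,"wz":0,"fingers":-1},
    {"x":0,"y":-0.055,"z":0,"wx":0,"wy":0,"wz":0,"fingers":-1},
    {"x":0,"y":0,"z":0,"wx":0,"wy":0,"wz":0,"fingers":-1},
  ],
)

```text
clock: 6.15
tool_pos: [0.4142, -0.0143, 0.2273]
eef_rot: [0.76, 0.649, -0.002, -0.01]
contact_force: [0.1, -0.2, 0.0]
opening: 0.003
```

```bash
python3 -c "
from h import *
st()
p,d=snapshot('scene');cv2.imwrite('pics/s2.png',p[:,:,::-1])
p,d=snapshot('top');P=cloud('top',d);q=P[d>0]-0
t=(q[:,:2]-O)@RM
k=(abs(t[:,1]+.053)<.04)&(t[:,0]>-.1)&(t[:,0]<.07)&(q[:,2]<.2)
for a in np.arange(-.1,.07,.02):
    j=k&(t[:,0]>=a)&(t[:,0]<a+.02);print(round(a+.01,2),j.sum(),np.median(q[j,2]).round(3) if j.any() else '')
"
```

```text
t 6.15 trough [-0.1425 -0.0494] z 0.2273 F [ 0.1 -0.2  0. ] open 0.0
[[-0.003, 1.0, -0.017], [1.0, 0.003, 0.01], [0.01, -0.017, -1.0]]
-0.09 116 0.005
-0.07 262 0.006
-0.05 245 0.172
-0.03 253 0.151
-0.01 237 0.129
0.01 220 0.107
0.03 201 0.085
0.05 174 0.064
0.07 41 0.005
```

View pics/s2.png

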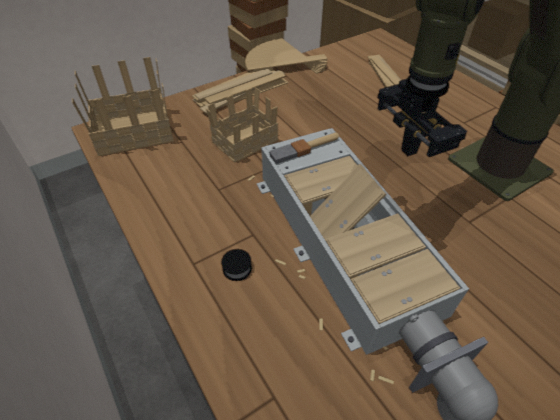

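Depth gives board2 at about 0.82 rad, and the neighbouring boards lie flat. I lower the tip to z≈0.155 and push in +x.

apply_moves(
  series=[
    {"x":0,"y":0,"z":0.045,"wx":-0.005,"wy":0,"wz":0,"fingers":-1},
    {"x":0,"y":0,"z":0.045,"wx":0,"wy":0,"wz":0,"fingers":-1},
    {"x":0,"y":0,"z":0,"wx":0,"wy":0,"wz":0,"fingers":-1},
    {"x":0,"y":0.03,"z":0,"wx":0,"wy":0,"wz":0,"fingers":-1},
    {"x":0,"y":0.025,"z":0,"wx":0,"wy":0,"wz":0,"fingers":-1},
    {"x":0,"y":0.0125,"z":0,"wx":0,"wy":0,"wz":0,"fingers":-1},
    {"x":0,"y":0.0125,"z":0,"wx":0,"wy":0,"wz":0,"fingers":-1},
  ],
)

```text
clock: 7.12
tool_pos: [0.4922, -0.024, 0.1576]
eef_rot: [0.762, 0.648, 0.01, 0.0]
contact_force: [-0.6, 0.2, 1.2]
opening: 0.006
```

```bash
python3 -c "
from h import *
st()"
```

```text
t 7.12 trough [-0.064  -0.0466] z 0.1576 F [-0.6  0.2  1.2] open 0.01
[[0.002, 1.0, 0.013], [1.0, -0.002, 0.014], [0.014, 0.013, -1.0]]
```

apply_moves(
  series=[
    {"x":0,"y":0.011,"z":0,"wx":0,"wy":0,"wz":0,"fingers":-1},
    {"x":0,"y":0.011,"z":0,"wx":0.004,"wy":0,"wz":0,"fingers":-1},
    {"x":0,"y":0.011,"z":0,"wx":0,"wy":0,"wz":0,"fingers":-1},
    {"x":0,"y":0.011,"z":0,"wx":0,"wy":0,"wz":0,"fingers":-1},
    {"x":0,"y":0.01,"z":0,"wx":0,"wy":0,"wz":0,"fingers":-1},
  ],
)

```text
clock: 7.75
tool_pos: [0.5368, -0.0314, 0.1586]
eef_rot: [0.762, 0.648, 0.005, -0.005]
contact_force: [-0.2, 0.6, -0.5]
opening: 0.007
```

```bash
python3 -c "
from h import *
st()
p,d=snapshot('scene');cv2.imwrite('pics/s3.png',p[:,:,::-1])"
```

```text
t 7.75 trough [-0.0187 -0.0467] z 0.1586 F [-0.2  0.6 -0.5] open 0.01
[[0.001, 1.0, -0.0], [1.0, -0.001, 0.014], [0.014, -0.0, -1.0]]
```

View pics/s3.png

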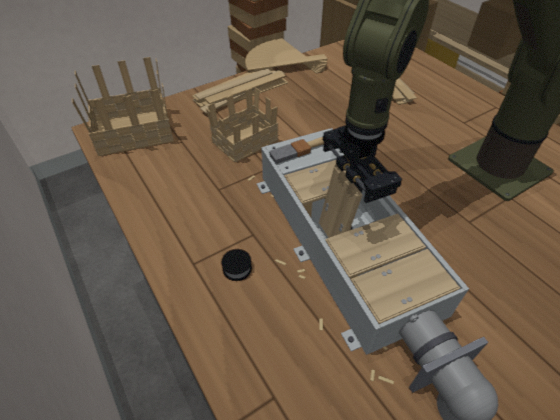

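The board stands nearly upright at about (345,210), just ahead of the fingers. I continue gently toward the stop.

apply_moves(
  series=[
    {"x":0,"y":0.008,"z":0,"wx":0,"wy":0,"wz":0,"fingers":-1},
    {"x":0,"y":0.007,"z":0,"wx":0,"wy":0,"wz":0,"fingers":-1},
    {"x":0,"y":0.005,"z":0,"wx":0,"wy":0,"wz":0,"fingers":-1},
  ],
)

```text
clock: 8.18
tool_pos: [0.5543, -0.0342, 0.1584]
eef_rot: [0.762, 0.648, 0.006, -0.004]
contact_force: [-0.2, 0.4, -1.3]
opening: 0.003
```

```bash
python3 -c "
from h import *
st()"
```

```text
t 8.18 trough [-0.001  -0.0468] z 0.1584 F [-0.2  0.4 -1.3] open 0.0
[[0.001, 1.0, 0.001], [1.0, -0.001, 0.014], [0.014, 0.001, -1.0]]
```

apply_moves(
  series=[
    {"x":0,"y":0.004,"z":0,"wx":0,"wy":0,"wz":0,"fingers":-1},
    {"x":0,"y":0.003,"z":0,"wx":0,"wy":0,"wz":0,"fingers":-1},
  ],
)

```text
clock: 8.43
tool_pos: [0.5565, -0.0346, 0.158]
eef_rot: [0.762, 0.648, 0.002, -0.007]
contact_force: [-7.5, 1.7, 7.0]
opening: 0.0
```

The force rises to about 8 N, so the board is against its stop. I back off in -x and then go up.

apply_moves(
  series=[
    {"x":0,"y":-0.02,"z":0,"wx":0,"wy":0,"wz":0,"fingers":-1},
    {"x":0,"y":-0.06,"z":0,"wx":0,"wy":0,"wz":0,"fingers":-1},
    {"x":0,"y":-0.06,"z":0,"wx":0,"wy":0,"wz":0,"fingers":-1},
    {"x":0,"y":-0.03,"z":-0.05,"wx":0,"wy":0,"wz":0,"fingers":-1},
    {"x":0,"y":0,"z":-0.06,"wx":0,"wy":0,"wz":0,"fingers":-1},
    {"x":0,"y":0,"z":0,"wx":0,"wy":0,"wz":0,"fingers":-1},
    {"x":0,"y":0,"z":0,"wx":0,"wy":0,"wz":0,"fingers":-1},
  ],
)

```text
clock: 9.3
tool_pos: [0.4212, -0.0131, 0.2489]
eef_rot: [0.761, 0.648, 0.005, -0.005]
contact_force: [-0.1, 1.0, 0.1]
opening: 0.003
```

```bash
python3 -c "
from h import *
st()
p,d=snapshot('scene');cv2.imwrite('pics/s4.png',p[:,:,::-1])
P=cloud('scene',d);q=P[d>0];t=(q[:,:2]-O)@RM
k=(abs(t[:,1]+.053)<.035)&(abs(t[:,0])<.05)&(q[:,2]>.12)&(q[:,2]<.197)
f=np.polyfit(q[k,2],t[k,0],1);print(k.sum(),'lean from vertical',f[0],'theta',np.pi/2+np.arctan(f[0]))
for y in(.159,.053,-.159):
    j=(abs(t[:,1]-y)<.03)&(t[:,0]>-.1)&(t[:,0]<.06)&(q[:,2]>.09)&(q[:,2]<.13);print(y,np.polyfit(t[j,0],q[j,2],1))
t_,d=snapshot('top');cv2.imwrite('pics/t4.png',t_[:,:,::-1])
a=cv2.imread('pics/top0.png').astype(int);b=t_[:,:,::-1].astype(int)
for n,(u,v,w,h) in dict(spool=(255,145,36,34),brush=(325,218,32,86),basket=(385,198,82,84)).items():print(n,abs(a-b)[v:v+h,u:u+w].mean())
"
```

```text
t 9.3 trough [-0.1358 -0.0471] z 0.2489 F [-0.1  1.   0.1] open 0.0
[[-0.0, 1.0, -0.001], [1.0, 0.0, 0.014], [0.014, -0.001, -1.0]]
450 lean from vertical 0.05945174555731079 theta 1.6301781762574583
0.159 [-0.00354946  0.10891824]
0.053 [-0.00369291  0.10877927]
-0.159 [-0.00077937  0.10839008]
spool 5.521514161220043
brush 7.836482558139535
basket 6.489547038327526
```

View pics/s4.png

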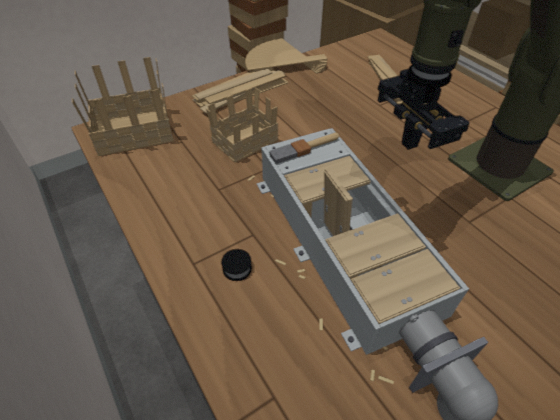

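The picture shows board2 upright at about (338,205) and the arm clear of the trough. The other boards are flat, and the reel (237,265), brush (305,148) and basket (243,125) look unmoved, so I hand in.

```bash
python3 -c "
from plant import *
print(finish_job())"
```

```text
the job is handed in; nothing more can be done
None
```

The loose board was board2, the third from the left. It now stands upright against its stop, and I handed the job in at about 9.4 s on the robot's clock; `finish_job` gives no verdict.

- **What I did:** With the fingers shut I pressed the far ends in turn. Board0 and board1 were solid, with about 30–37 N at z = 0.110. Board2 gave at about 2–3 N, so I never pressed board3. I pressed board2 down to about 0.8 rad, then pushed its raised near end away until the force rose to about 8 N at the stop. After that I backed off and raised the arm.
- **Board2:** Depth showed it at about 1.63 rad after I let go.
- **Other boards:** They lie flat, with slopes under 0.004 rad.
- **Basket, wire reel and brush:** They are where they were in the last picture. The before-and-after picture differences in those areas were small (5.5–7.8 grey levels), but I had no unmoved area to compare them with.
- **Arm:** It stands clear of everything, with no contact force beyond sensor noise.

One slip on the way: the first move call was refused because its rows lacked some keys, so nothing moved. No check failed or disagreed.

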